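# Clear a jammed carton from the dispensing chute

## Task

A medicine carton has jammed inside the grey dispensing chute. With the yellow-handled push stick, push it right out of the far end so that it lies in the blue catch tray, completely clear of the chute; then draw the stick out and lay it back on its blue mat. Keep the fingers off the carton and do not disturb the other things on the table.

Things in the scene. Friction and masses are not known exactly. Their poses are not given: they have to be found in the camera images.
- chute: Fixed light-grey square tube lying level on dark feet, open at both ends. Origin on the table under the middle of the tube; z up; y runs along the tube from inlet to outlet. 110 mm long (y -55 to +55 mm), bore 46 x 46 mm, walls 5 mm, bore floor 45 mm and bore axis 68 mm above the table, top 96 mm; a 24 mm wide slot along the roof shows the inside.
- chute_brake (a point): Spring roller inside the +x wall, midway along the tube, on axis height (dark housing 50 mm long outside, standing out 16 mm). It squeezes the carton: about 3 to 15 N of push gets it moving, and it goes easily once past. Once the carton is past it, it stands at most 6 mm into the bore.
- chute_tray (a point): Middle of the floor of the fixed blue catch tray at the outlet (chute y +112 mm, 43 mm above the table). The tray runs from the outlet to chute y +170 mm, 78 mm wide inside, floor 2 mm lower than the bore floor, rims 18 mm above its floor, open towards the tube.
- chute_inlet (a point): Centre of the open mouth where the stick goes in, on the bore axis (chute y -55 mm, 68 mm above the table); axes as the chute.
- chute_outlet (a point): Centre of the far mouth, at the catch tray, on the bore axis (chute y +55 mm, 68 mm above the table); axes as the chute.
- carton: White medicine carton with orange band, 42 x 64 x 42 mm (x, y, z), about 90 g, stuck inside the tube. Origin in the middle of its underside, y axis along the tube. At the start its near end is 15 to 35 mm inside the inlet.
- stick: Push stick, 200 mm long, about 90 g, lying on the mat along its y axis. Origin mid-length at its underside; z up. Yellow square handle 28 mm wide, 30 mm high, 60 mm long (y -100 to -40 mm); then a 16 mm round wooden rod ending at +y in a black rubber head, 30 mm diameter. Rod axis 15 mm above the underside. At the start y is within 0.7 rad of the chute y.
- stick_tip (a point): Centre of the end face of the rubber head (stick y +100 mm, 15 mm above its underside); axes as the stick.
- mat: Fixed blue tool mat, 100 x 220 mm (x, y), 2 mm thick, on the table; origin at the centre of its underside, y along its length. The stick lies on it at the start.
- syrup: Bystander: upright amber medicine bottle with white cap, 60 mm diameter, 135 mm tall; origin at the centre of its underside. Leave alone.
- jar: Bystander: upright white jar with green cap, 68 mm diameter, 85 mm tall; origin at the centre of its underside. Leave alone.
- spare_a: Bystander: lying white carton with red band, 60 x 110 x 45 mm; origin at the centre of its underside. Leave alone.
- spare_b: Bystander: lying white carton with green band, 50 x 100 x 40 mm; origin at the centre of its underside. Leave alone.
- vial: Bystander: small upright amber vial, 44 mm diameter, 80 mm tall; origin at the centre of its underside. Leave alone.
- mortar: Bystander: white ceramic bowl, 100 mm diameter, 70 mm tall; origin at the centre of its underside. Leave alone.
Mind the look-alikes: they are no part of the job. What is meant by the stick is not orange, and is the smaller of those in its own colour.

How it is judged:
By the outcome, as a careful person would: the job done as asked, in the order asked, and still so for the second after the job is handed in, with the robot touching nothing.
It also fails if it takes over 56 s, if anything falls off the work surface, if the arm or the gripper's body presses on something with over 40 N, if the wrist force passes 120 N, or if a joint passes its speed limit or range.

## Robot

A 6-joint arm with a two-finger parallel gripper is mounted at the origin on the work surface. World frame = base frame: x ahead of the robot, y to its left, z up, the work surface at z = 0. Lengths are in m, angles in rad, forces in N, time in s.
With the tool pointing down it reaches from about 0.275 to 0.85 m from the base axis. Payload 5.2 kg.
Tool frame: the origin (TCP) lies at the very end of the fingers, on their centre line; the grasp point (between the pads) lies 19 mm behind it; x points along the fingers, z is the direction in which the jaws open and shut, and the axes are right-handed (so a half turn about x gives the same grasp; the last joint's range is limited). The gripper opens to 85 mm and grips with 20 to 120 N. Pads are 22 mm wide; open, the fingers measure 114 mm over their backs; the gripper's body (76 mm by 85 mm) begins 54 mm behind the grasp point. The pads swing forward as they close: fully open they stand 13 mm farther back than shut.
Start: joints at [1.016, 0.259, 1.535, -0, 1.348, -0.203], TCP at [0.19, 0.516, 0.231] pointing down, gripper open.
Joint ranges: [-3.14, 3.14], [-0.91, 2.08], [0.19, 2.58], [-1.22, 4.36], [0.22, 2.71], [-3.12, 3.12]. Speed limits (rad/s): [2.57, 2.57, 3.14, 3.14, 3.14, 3.14].

## Interface

Orientations are given as a unit quaternion [w, x, y, z].
In Python, from bench import robot gives the robot as it stands.
- The arm moves only by the tool arm_command, never from a script. Its argument "plan" is one flat list of numbers, 5 for each row, row after row: the shift along the tool's x, y, z in cm, then the turn about the tool's x in degrees, then the finger opening in cm, from 0 to 8.54. In form: [x, y, z, twist, claw, x, y, z, twist, claw, ...]. A call has 1 to 20 rows; each row is the pose to reach, as a shift and turn from the pose commanded when the call began, along the tool's axes at that moment; what a row does not reach only later rows make up. A row lasts 1/10 s, in which the tool goes at most 50 mm and 8.59 degrees, less where a joint would pass 70% of its speed; a pose out of reach is approached as far as the arm can. A call with a gripper value outside its range is refused whole. The fingers move at their own pace and stop on an object; "grip_force" is the grip in N (left out, the last holds). Time passes only in rows, so rows that repeat a pose let the fingers close. It gives the time, the measured TCP pose, the force and the opening at its end, in the units of the state.
- robot.state(): the state, without advancing time (a new reading comes with each control period).
- robot.capture(name): name is "scene" or "top" or "wrist"; returns the picture (420x560x3 uint8, blue, green, red); there is no depth.
- robot.camera_model(name): a dict with "intrinsics" (3x3 intrinsics, pixels), "origin" and "orientation" of the camera in the world. Camera axes: x right, y down, z forward; pixel columns grow to the right and rows downward; lengths in m; the calibration is good to about 2 mm. A picture is of the moment at which its call begins: read the wrist's pose just before it. camera_model takes no time and is no camera call; for the wrist camera it gives the pose at the moment of the call.
- robot.hand_in(): hands the job in, once; it reports no verdict.
The state is a dict: "t": time; "joint_pos": joint angles; "dq": joint speeds; "tau": joint torques, N m; "tool_pos": TCP position; "tcp_rot": TCP orientation; "contact_force": force on the tool from outside, world axes, zero at the start; "wrist_torque": the same for the moment, N m; "grip_width": finger opening in m.
Only numpy, scipy, OpenCV 4.12 (cv2) and the standard library are available. Lean on these libraries where they do the work, as an engineer would, in place of code of your own. Each camera call takes 0.05 s, during which the arm holds its last target. There are 200 camera calls.

## Working session

There is one attempt and no reset: what is moved stays moved. The work goes in short steps, Python scripts to look and compute and a tool call to move; the robot and the scene stay as the last step left them, time stands still between calls to the robot, and variables do not carry over. Pictures are saved under pics/ and viewed, about 8 in all and at most 12, crops included, and the job is handed in when it is done.

Besides the shell and the picture viewer there is one more tool, called after ">>>" as a command line: name --argument value ..., lists and objects as JSON in quotes. arm_command: Moves the arm, as the interface text tells. Its arguments: {"type":"object","properties":{"plan":{"type":"array"},"grip_force":{"type":"number"}},"required":["plan"]}

```bash
ls; mkdir -p pics; python3 - <<'E'
from bench import robot
import cv2,numpy as np
a=robot.capture("scene");b=robot.capture("top")
cv2.imwrite("pics/scene0.png",a);cv2.imwrite("pics/top0.png",b)
for n in("scene","top"):print(n,robot.camera_model(n))
print(robot.state())
E
```

```text
pics
scene {'intrinsics': array([[470.50229647,   0.        , 278.64685135],
       [  0.        , 470.50229647, 208.34765946],
       [  0.        ,   0.        ,   1.        ]]), 'origin': array([1.28149724, 0.53574652, 0.80197092]), 'orientation': array([-0.21426446,  0.4005394 ,  0.79383758, -0.40432763])}
top {'intrinsics': array([[447.17462654,   0.        , 281.26977095],
       [  0.        , 447.17462654, 213.17217702],
       [  0.        ,   0.        ,   1.        ]]), 'origin': array([ 0.29555508, -0.03295481,  1.47335219]), 'orientation': array([ 0.03753051, -0.70289377,  0.7086957 , -0.04777254])}
{'t': 0.1, 'joint_pos': array([ 1.01620721e+00,  2.59269571e-01,  1.53598107e+00, -4.80064637e-06,
        1.34799891e+00, -2.02796682e-01]), 'dq': array([ 0.00110703, -0.00247624, -0.00203672,  0.00110069,  0.0002232 ,
       -0.00106949]), 'tau': array([ 1.65849127e-03, -4.46968102e+01, -2.91246986e+01, -4.67845966e-04,
        6.11850293e-03, -7.75958711e-06]), 'tool_pos': array([0.18924104, 0.51591039, 0.23055514]), 'tcp_rot': array([ 0.57924257, -0.40502318,  0.5803173 ,  0.40455667]), 'contact_force': array([-0.00583479, -0.06094073,  0.24629029]), 'wrist_torque': array([ 1.53178588e-02, -1.63944332e-02,  2.44508074e-05]), 'grip_width': 0.08570942352654418}
```

View pics/scene0.png

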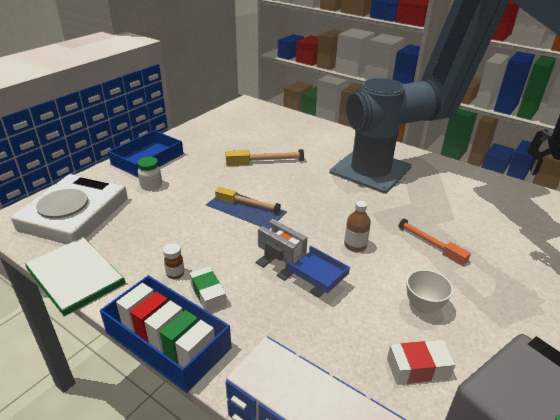

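View pics/top0.png

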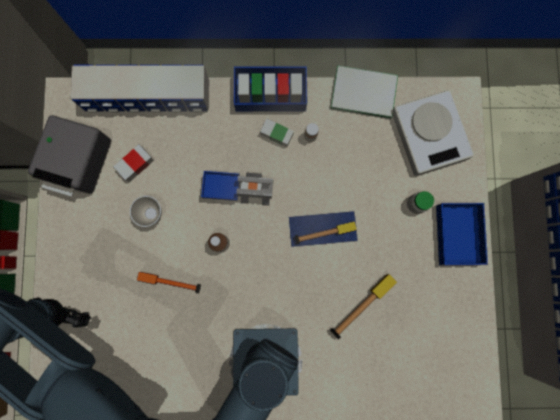

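Scene view: the sticks are yellow on the blue mat, handle (225,195), head (277,208); a larger yellow one off the mat (265,157); and an orange one (435,242). The smaller yellow one, on the mat, fits the description. In the top view it has handle (347,228) and head (298,238). The chute is at (255,187), with the tray to its left, so the outlet is towards +y. Next I'll measure these and check an enlarged crop.

```bash
cat > h.py <<'E'
import numpy as np,cv2
from scipy.spatial.transform import Rotation as R
from bench import robot
def rot(q): return R.from_quat(np.roll(q,-1)).as_matrix()
def ray(m,px,z):
    px=np.atleast_2d(px).astype(float)
    d=np.c_[px,np.ones(len(px))]@np.linalg.inv(m["intrinsics"]).T@rot(m["orientation"]).T
    o=m["origin"]; return o+d*((z-o[2])/d[:,2])[:,None]
def proj(m,P):
    c=(np.atleast_2d(P)-m["origin"])@rot(m["orientation"]); c=c@m["intrinsics"].T
    return c[:,:2]/c[:,2:]
def tool(delta,s):  # world delta (m) -> tool axes, cm
    return np.round(100*rot(s["tcp_rot"]).T@np.array(delta),2)
def blobs(mask,amin=15):
    cs,_=cv2.findContours(mask.astype(np.uint8),cv2.RETR_EXTERNAL,cv2.CHAIN_APPROX_NONE)
    return [(cv2.contourArea(c),cv2.minAreaRect(c),c) for c in cs if cv2.contourArea(c)>=amin]
E
python3 - <<'E'
from h import *
a=cv2.imread("pics/top0.png");m=robot.camera_model("top")
cv2.imwrite("pics/crop1.png",cv2.resize(a[160:350,190:410],None,fx=3.1,fy=3.1,interpolation=cv2.INTER_CUBIC))
h=cv2.cvtColor(a,cv2.COLOR_BGR2HSV)
roi=np.zeros(a.shape[:2],bool);roi[160:350,190:410]=1
for n,lo,hi,z in(("yel",(22,150,100),(35,255,255),.032),("mat/tray",(100,100,40),(125,255,255),.002)):
    for A,r,c in blobs((cv2.inRange(h,lo,hi)>0)&roi):
        if n!="yel" and r[0][1]<205: z=.061
        P=ray(m,cv2.boxPoints(r),z);print(n,A,r[0],ray(m,[r[0]],z)[0].round(3),"\n",P[:,:2].round(3).tolist(),[round(float(np.linalg.norm(P[i]-P[i-1])),3) for i in(1,2)])
s=robot.state();print(rot(s["tcp_rot"]).round(3))
print(robot.camera_model("wrist"))
E
```

```text
yel 226.0 (383.75, 286.2500305175781) [ 0.233 -0.38   0.032] 
 [[0.218, -0.342], [0.27, -0.397], [0.247, -0.418], [0.196, -0.363]] [0.075, 0.031]
yel 118.0 (346.0294189453125, 227.61770629882812) [ 0.422 -0.264  0.032] 
 [[0.427, -0.233], [0.441, -0.289], [0.416, -0.295], [0.402, -0.239]] [0.058, 0.026]
mat/tray 195.5 (335.1833801269531, 238.22250366210938) [ 0.389 -0.232  0.002] 
 [[0.392, -0.163], [0.411, -0.298], [0.386, -0.301], [0.368, -0.167]] [0.136, 0.025]
mat/tray 100.0 (293.48724365234375, 226.143310546875) [ 0.43  -0.095  0.002] 
 [[0.446, -0.062], [0.467, -0.1], [0.415, -0.128], [0.395, -0.09]] [0.043, 0.058]
mat/tray 212.0 (338.0294189453125, 219.11767578125) [ 0.453 -0.243  0.002] 
 [[0.459, -0.188], [0.484, -0.29], [0.447, -0.298], [0.422, -0.196]] [0.105, 0.038]
mat/tray 845.5 (219.44830322265625, 185.12069702148438) [0.559 0.143 0.061] 
 [[0.521, 0.202], [0.607, 0.196], [0.596, 0.083], [0.511, 0.09]] [0.086, 0.113]
[[-0.001 -0.939  0.345]
 [-0.001  0.345  0.939]
 [-1.     0.    -0.002]]
{'intrinsics': array([[369.86275786,   0.        , 277.91135384],
       [  0.        , 369.86275786, 204.02620904],
       [  0.        ,   0.        ,   1.        ]]), 'origin': array([0.10986356, 0.54458002, 0.37323047]), 'orientation': array([0.13709614, 0.80849554, 0.56449435, 0.09426416])}
```

View pics/crop1.png

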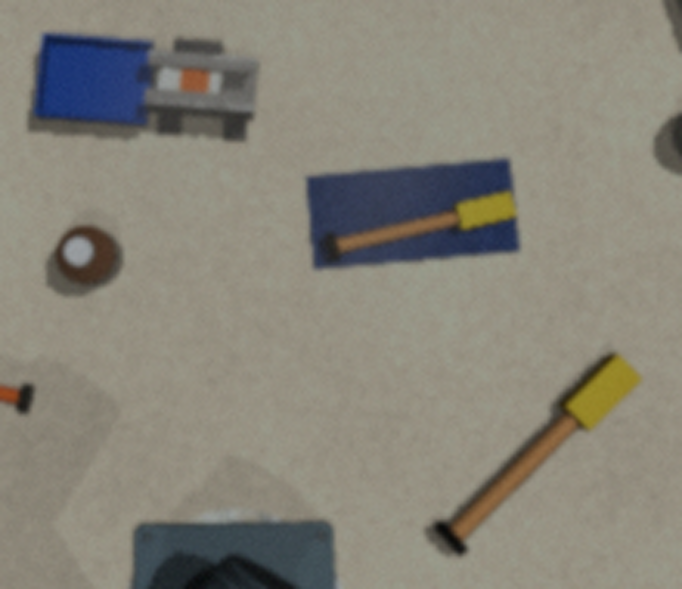

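The crop confirms it: the small yellow stick on the mat (handle about (347,228) in the full image) is the one meant, and the larger one at (365,305) is the look-alike. The chute axis is about -0.09 rad and the stick about +0.24 rad. I'm moving above the handle.

>>> arm_command --plan '[0,-48.8,-65.2,56,8.5,0,-48.8,-65.2,56,8.5,0,-48.8,-65.2,56,8.5,0,-48.8,-65.2,56,8.5,0,-48.8,-65.2,56,8.5,0,-48.8,-65.2,56,8.5,0,-48.8,-65.2,56,8.5,0,-48.8,-65.2,56,8.5,0,-48.8,-65.2,56,8.5,0,-48.8,-65.2,56,8.5,0,-48.8,-65.2,56,8.5,0,-48.8,-65.2,56,8.5,0,-48.8,-65.2,56,8.5,0,-48.8,-65.2,56,8.5,0,-48.8,-65.2,56,8.5,0,-48.8,-65.2,56,8.5,0,-48.8,-65.2,56,8.5,0,-48.8,-65.2,56,8.5,0,-48.8,-65.2,56,8.5,0,-48.8,-65.2,56,8.5]'

```text
t: 2.1
tool_pos: [0.4225, -0.2621, 0.2312]
tcp_rot: [0.702, -0.085, 0.702, 0.086]
contact_force: [-0.4, -0.0, -0.3]
grip_width: 0.085
```

```bash
python3 - <<'E'
from h import *
s=robot.state();m=robot.camera_model("wrist");a=robot.capture("wrist");cv2.imwrite("pics/w1.png",a)
print(s["t"],s["tool_pos"],rot(s["tcp_rot"]).round(3),s["joint_pos"].round(2))
h=cv2.cvtColor(a,cv2.COLOR_BGR2HSV)
for A,r,c in blobs(cv2.inRange(h,(22,150,80),(35,255,255))>0,300):
    P=ray(m,cv2.boxPoints(r),.032);print(A,r,ray(m,[r[0]],.032)[0].round(4),P[:,:2].round(4).tolist())
E
```

```text
2.1 [ 0.42253951 -0.2621381   0.23124864] [[-0.    -0.24   0.971]
 [ 0.001  0.971  0.24 ]
 [-1.     0.001 -0.   ]] [-0.78  0.16  1.66  0.    1.32 -1.02]
2547.5 ((66.23771667480469, 237.88523864746094), (84.37631225585938, 34.05781173706055), 50.19443130493164) [ 0.2315 -0.3827  0.032 ] [[0.1916, -0.3685], [0.2157, -0.3392], [0.2731, -0.3974], [0.2487, -0.4299]]
1660.0 ((278.5, 171.0), (62.0, 29.0), 90.0) [ 0.4232 -0.2637  0.032 ] [[0.4031, -0.2384], [0.4291, -0.2319], [0.4444, -0.2904], [0.4169, -0.2973]]
```

View pics/w1.png

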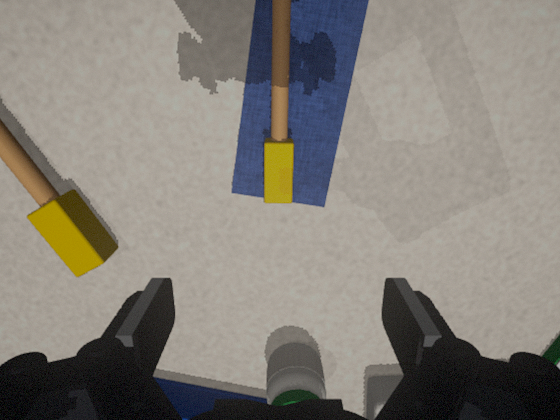

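The wrist view shows the handle at (278,171), straight and in line with the tool within 2 mm. I'll descend and grip.

>>> arm_command --plan '[5,-0.1,0,0,8.5,10,-0.1,0,0,8.5,15,-0.1,0,0,7,19,-0.1,0,0,6,21,-0.1,0,0,6,22.5,-0.1,0,0,6,22.5,-0.1,0,0,6,22.5,-0.1,0,0,2,22.5,-0.1,0,0,2,22.5,-0.1,0,0,2,22.5,-0.1,0,0,2,22.5,-0.1,0,0,2,22.5,-0.1,0,0,2,22.5,-0.1,0,0,2,22.5,-0.1,0,0,2]' --grip_force 80

```text
t: 3.65
tool_pos: [0.4242, -0.2654, 0.008]
tcp_rot: [0.703, -0.086, 0.701, 0.084]
contact_force: [0.3, 2.2, 6.4]
grip_width: 0.0262
```

>>> arm_command --plan '[-1.5,0,0,0,2,-4,0,0,0,2,-8,0,0,0,2,-11,0,1.5,4,2,-13.3,0.4,4,8,2,-13.3,0.8,6.5,12,2,-13.3,1.2,9,16,2,-13.3,1.6,10.8,19,2,-13.3,1.6,10.8,19,2,-13.3,1.6,10.8,19,2,-13.3,1.6,10.8,19,2]'

```text
t: 4.75
tool_pos: [0.5234, -0.2237, 0.1394]
tcp_rot: [0.706, 0.032, 0.707, -0.032]
contact_force: [-0.8, -0.1, -1.7]
grip_width: 0.0262
```

```bash
python3 - <<'E'
from h import *
s=robot.state();m=robot.camera_model("wrist");a=robot.capture("wrist");cv2.imwrite("pics/w2.png",a)
b=robot.capture("top");c=robot.capture("scene");cv2.imwrite("pics/t2.png",b);cv2.imwrite("pics/s2.png",c)
print(s["t"],s["tool_pos"],rot(s["tcp_rot"]).round(3),s["grip_width"],s["contact_force"])
x=cv2.resize(c[180:330,200:380],None,fx=2.8,fy=2.8)
cv2.imwrite("pics/w2b.png",np.vstack([cv2.resize(a,(440,330)),cv2.resize(b[140:280,190:400],(440,270))]))
E
```

```text
4.75 [ 0.52337345 -0.2237302   0.13940578] [[-0.001  0.089  0.996]
 [-0.     0.996 -0.089]
 [-1.    -0.    -0.001]] 0.026206638556769954 [-0.79816361 -0.09082493 -1.74448149]
```

View pics/w2b.png

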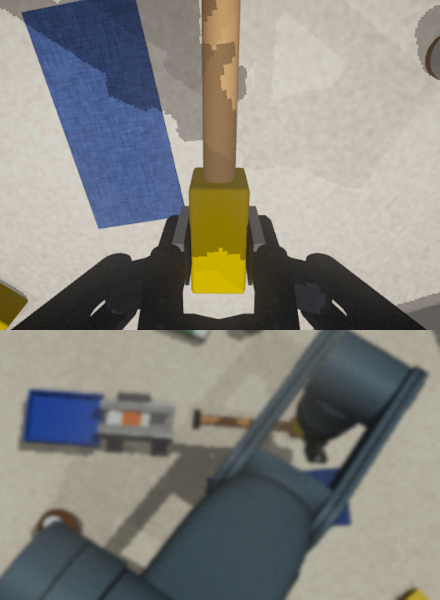

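The wrist view shows the handle gripped straight, with the rod running straight ahead. In the top view the stick hangs in line with the chute. Next I'll pin down the chute in two enlarged crops with pixel ticks.

```bash
python3 - <<'E'
from h import *
def crop(f,x0,y0,w,h,k):
    a=cv2.imread(f)[y0:y0+h,x0:x0+w];a=cv2.resize(a,None,fx=k,fy=k,interpolation=cv2.INTER_CUBIC)
    for u in range((x0+9)//10*10,x0+w,10):
        X=int((u-x0+.5)*k);cv2.line(a,(X,0),(X,8),(0,0,255),1);cv2.putText(a,str(u),(X-10,18),0,.35,(0,0,255),1)
    for v in range((y0+9)//10*10,y0+h,10):
        Y=int((v-y0+.5)*k);cv2.line(a,(0,Y),(8,Y),(0,0,255),1);cv2.putText(a,str(v),(10,Y+4),0,.35,(0,0,255),1)
    return a
A=crop("pics/top0.png",198,165,80,42,10)
B=crop("pics/scene0.png",250,215,100,37*2-4,8)[:, :800]
B=cv2.resize(B,None,fx=1,fy=1)
out=np.vstack([A,np.zeros((4,800,3),np.uint8)]);print(A.shape,B.shape)
cv2.imwrite("pics/c3.png",A);cv2.imwrite("pics/c3s.png",B)
E
```

```text
(420, 800, 3) (560, 800, 3)
```

View pics/c3.png

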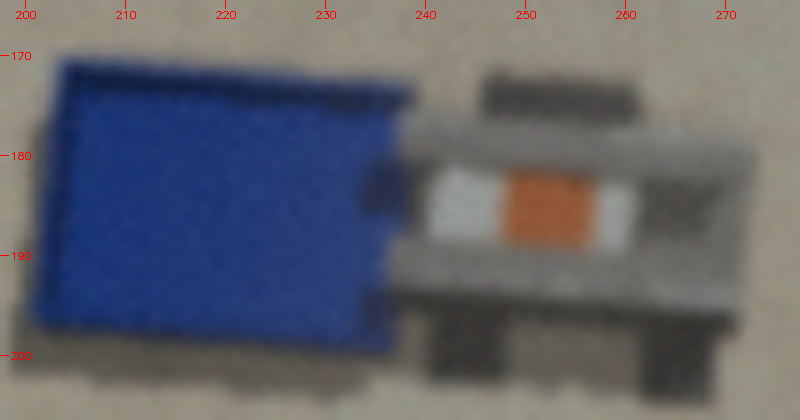

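View pics/c3s.png

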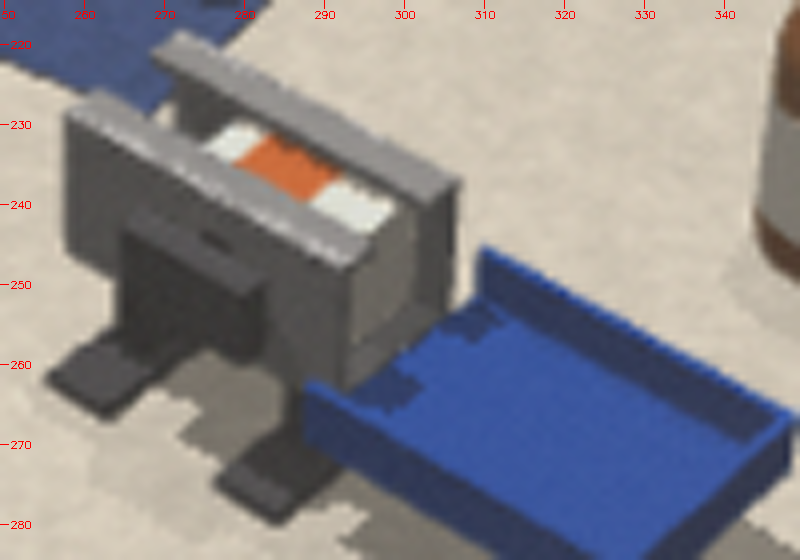

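```bash
python3 - <<'E'
from h import *
T=robot.camera_model("top");S=robot.camera_model("scene")
# inlet+x, inlet-x, outlet+x, outlet-x outer top edges
for n,m,p in(("top",T,[(272.5,178),(271.3,195.3),(237.5,175),(236.3,193)]),("scene",S,[(257.75,228.5),(272,218.3),(293.25,248),(307,237)])):
    P=ray(m,p,.096)[:,:2];i=(P[0]+P[1])/2;o=(P[2]+P[3])/2;d=o-i
    print(n,P.round(4).tolist(),"inlet",i.round(4),"outlet",o.round(4),"t",np.arctan2(-d[0],d[1]).round(4),"L",np.linalg.norm(d).round(4),"W",np.linalg.norm(P[0]-P[1]).round(4),np.linalg.norm(P[2]-P[3]).round(4))
# tray corners outer rim z .061 scene & top far end
P=ray(T,[(203.5,170.5),(201,196.5)],.061)[:,:2];print("tray end mid top",P.mean(0),np.linalg.norm(P[0]-P[1]))
# stick rod+head in t2/s2
s=robot.state();z=s["tool_pos"][2]+.009;R_=rot(s["tcp_rot"])
tip=s["tool_pos"]+.172*R_[:,1];tip[2]=z
print("pred tip",tip,"top px",proj(T,tip),"scene px",proj(S,tip))
for f,m in(("t2",T),("s2",S)):
    a=cv2.imread(f"pics/{f}.png");u,v=proj(m,tip)[0].astype(int)
    g=cv2.cvtColor(a,cv2.COLOR_BGR2HSV)[v-14:v+15,u-14:u+15]
    for A,r,c in blobs(g[...,2]<65,8):print(f,A,(np.array(r[0])+[u-14,v-14]).round(1),r[1],r[2])
E
```

```text
top [[0.5737, -0.0272], [0.5189, -0.0231], [0.584, 0.0823], [0.5269, 0.0858]] inlet [ 0.5463 -0.0252] outlet [0.5554 0.0841] t -0.0833 L 0.1096 W 0.055 0.0572
scene [[0.5739, -0.0264], [0.5197, -0.0236], [0.582, 0.084], [0.529, 0.0873]] inlet [ 0.5468 -0.025 ] outlet [0.5555 0.0856] t -0.0783 L 0.1109 W 0.0543 0.0531
tray end mid top [0.5644503  0.19774775] 0.08472639840060878
pred tip [ 0.53907881 -0.05266223  0.14842783] top px [[280.93659501 185.81426572]] scene px [[257.87924273 200.572175  ]]
s2 75.5 [255.3 199.8] (8.485280990600586, 10.60660171508789) 45.0
```

Two views agree: inlet (0.5465, -0.025), outlet (0.5555, 0.085), chute yaw -0.081, length and width as given. The tip checks within about 2 mm. I'm lowering the stick in front of the inlet, 2.5 mm towards -x because of the brake.

>>> arm_command --plan '[2.5,0,0.2,-0.5,2,5.5,0.4,0.4,-0.5,2,7.5,0.6,0.4,-0.5,2,8,0.8,0.4,-0.5,2,8,0.8,0.4,-0.5,2,8,0.8,0.4,-0.5,2,8,0.8,0.4,-0.5,2]'

```text
t: 5.6
tool_pos: [0.5298, -0.2166, 0.0608]
tcp_rot: [0.707, 0.028, 0.706, -0.029]
contact_force: [0.4, -0.3, -1.2]
grip_width: 0.0266
```

```bash
cat > chk.py <<'E'
from h import *
i=np.array([.5465,-.025,.068]);cy=np.array([.081,.9967,0]);cx=np.array([.9967,-.081,0])
def chk():
    s=robot.state();R_=rot(s["tcp_rot"]);tip=s["tool_pos"]+.172*R_[:,1]+[0,0,.009]
    f=lambda p:(1e3*np.array([(p-i)@cx,(p-i)@cy,p[2]-i[2]])).round(1)
    print(s["t"],s["tool_pos"].round(4),"TCP in inlet mm",f(s["tool_pos"]),"tip",f(tip),"F",s["contact_force"].round(1),s["grip_width"])
    print(R_.round(3)); return s
E
python3 - <<'E'
from chk import *
s=chk()
out=[]
for n,(x0,y0,w,h,k) in(("top",(195,160,165,50,4.8)),("scene",(200,170,130,95,4))):
    a=robot.capture(n);cv2.imwrite(f"pics/{n}3.png",a)
    c=cv2.resize(a[y0:y0+h,x0:x0+w],None,fx=k,fy=k,interpolation=cv2.INTER_CUBIC);out.append(cv2.copyMakeBorder(c,0,0,0,800-c.shape[1],0))
cv2.imwrite("pics/c4.png",np.vstack(out)[:600]);print(np.vstack(out).shape)
E
```

```text
5.6 [ 0.5298 -0.2166  0.0608] TCP in inlet mm [  -1.1 -192.4   -7.2] tip [ -1.1 -20.4   1.5] F [ 0.4 -0.3 -1.2] 0.02663486854224475
[[ 0.002  0.081  0.997]
 [-0.002  0.997 -0.081]
 [-1.    -0.001  0.002]]
(620, 800, 3)
```

View pics/c4.png

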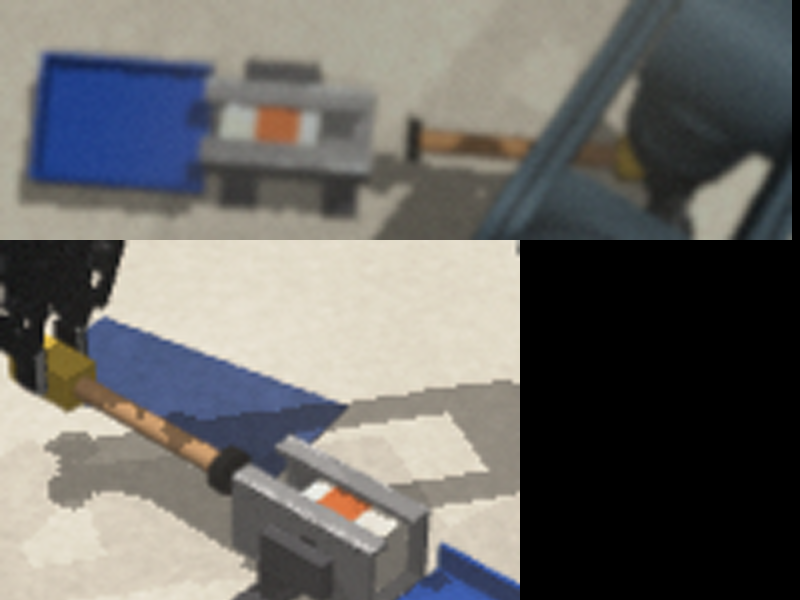

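```bash
python3 - <<'E'
from chk import *
T=robot.camera_model("top");S=robot.camera_model("scene")
A=np.array([280.5,188.25]);B=np.array([257,227.])
for z in(.06,.065,.07,.075,.08):
    p=ray(T,[A],z)[0];q=ray(S,[B],z)[0];print(z,[(1e3*(v-i)@cx).round(1) for v in(p,q)],[(1e3*(v-i)@cy).round(1) for v in(p,q)])
E
```

```text
0.06 [np.float64(3.1), np.float64(-9.5)] [np.float64(-27.3), np.float64(-36.4)]
0.065 [np.float64(2.2), np.float64(-4.8)] [np.float64(-27.3), np.float64(-31.9)]
0.07 [np.float64(1.4), np.float64(-0.1)] [np.float64(-27.3), np.float64(-27.5)]
0.075 [np.float64(0.5), np.float64(4.6)] [np.float64(-27.4), np.float64(-23.1)]
0.08 [np.float64(-0.4), np.float64(9.3)] [np.float64(-27.4), np.float64(-18.7)]
```

Triangulated head: x +1, z +3 mm off axis. Correcting by -3 mm in x and -2.5 mm in z, then entering.

>>> arm_command --plan '[0.25,0,-0.3,0,2,0.25,0,-0.3,0,2,0.25,1,-0.3,0,2,0.25,2,-0.3,0,2,0.25,2.7,-0.3,0,2,0.25,3.3,-0.3,0,2,0.25,3.3,-0.3,0,2]'

```text
t: 6.4
tool_pos: [0.5286, -0.1815, 0.0568]
tcp_rot: [0.706, 0.028, 0.707, -0.028]
contact_force: [0.2, 0.3, -0.6]
grip_width: 0.0265
```

```bash
python3 -c "
from chk import *
chk()"
```

```text
6.4 [ 0.5286 -0.1815  0.0568] TCP in inlet mm [  -5.2 -157.4  -11.2] tip [-5.4 14.6 -2.2] F [ 0.2  0.3 -0.6] 0.026452530046738355
[[-0.     0.08   0.997]
 [ 0.     0.997 -0.08 ]
 [-1.     0.    -0.   ]]
```

>>> arm_command --plan '[-0.1,0.8,0.1,0,2,-0.1,1.6,0.1,0,2,-0.1,2.4,0.1,0,2,-0.1,3.2,0.1,0,2,-0.1,4,0.1,0,2,-0.1,4.8,0.1,0,2,-0.1,5.6,0.1,0,2,-0.1,6.4,0.1,0,2]' --grip_force 100

```text
t: 7.2
tool_pos: [0.535, -0.119, 0.058]
tcp_rot: [0.707, 0.029, 0.706, -0.029]
contact_force: [0.4, -0.4, -1.4]
grip_width: 0.0262
```

```bash
python3 - <<'E'
from chk import *
chk();cv2.imwrite("pics/s5.png",robot.capture("scene"))
E
```

```text
7.2 [ 0.535 -0.119  0.058] TCP in inlet mm [ -3.9 -94.6 -10. ] tip [-3.7 77.4 -1.1] F [ 0.4 -0.4 -1.4] 0.026211361277821664
[[ 0.001  0.082  0.997]
 [-0.001  0.997 -0.082]
 [-1.    -0.     0.001]]
```

>>> arm_command --plan '[0,0.8,0,0,2,0,1.6,0,0,2,0,2.4,0,0,2,0,3.2,0,0,2,0,4,0,0,2,0,4.6,0,0,2,0,5.1,0,0,2,0,5.1,0,0,2]'

```text
t: 8.05
tool_pos: [0.5389, -0.0674, 0.0578]
tcp_rot: [0.706, 0.029, 0.707, -0.028]
contact_force: [-0.2, 0.3, -1.9]
grip_width: 0.0261
```

```bash
python3 - <<'E'
from chk import *
chk()
a=robot.capture("scene");b=robot.capture("top");cv2.imwrite("pics/s6.png",a);cv2.imwrite("pics/t6.png",b)
A=cv2.resize(a[180:300,200:360],(800,600),interpolation=cv2.INTER_CUBIC)
A[:210,430:]=cv2.resize(b[160:205,195:274],(370,210),interpolation=cv2.INTER_CUBIC)
cv2.imwrite("pics/c6.png",A)
E
```

```text
8.05 [ 0.5389 -0.0674  0.0578] TCP in inlet mm [ -4.1 -42.9 -10.2] tip [ -4.2 129.1  -1.1] F [-0.2  0.3 -1.9] 0.026083642331067566
[[-0.     0.08   0.997]
 [ 0.     0.997 -0.08 ]
 [-1.     0.    -0.   ]]
```

View pics/c6.png

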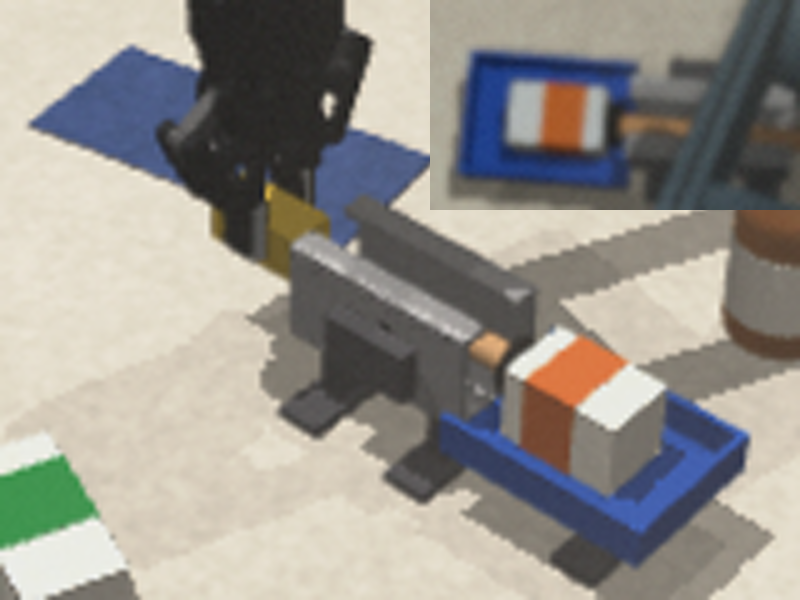

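The crop shows the carton (white/orange, about (585,410) in the crop) upright in the tray, clear of the outlet, with the head showing beyond the mouth. I'm drawing the stick out.

>>> arm_command --plan '[0,-1.5,0,0,2,0,-3.5,0,0,2,0,-6,0,0,2,0,-8.5,0,0,2,0,-11,0,0,2,0,-13.5,0,0,2,0,-15.5,0,0,2,0,-16.5,0,0,2,0,-16.5,0,0,2]'

```text
t: 9.05
tool_pos: [0.5252, -0.2347, 0.0578]
tcp_rot: [0.707, 0.03, 0.706, -0.03]
contact_force: [0.7, -1.0, -1.7]
grip_width: 0.0261
```

```bash
python3 - <<'E'
from chk import *
s=chk();T=robot.camera_model("top")
p=np.array([(306,177),(508,159),(519,249),(314,268)])/3.1+[190-.34,160-.34]
P=ray(T,p,.002)[:,:2];print(P.round(4).tolist(),[np.linalg.norm(P[k]-P[k-1]).round(3) for k in range(4)])
c=P.mean(0);d=(P[0]+P[3]-P[1]-P[2]);d/=np.linalg.norm(d);t=np.arctan2(-d[0],d[1])
tgt=np.r_[c-.072*d,.010];print("mat",c,"t",t,"tgt",tgt)
R_=rot(s["tcp_rot"]);print("now t",np.arctan2(-R_[0,1],R_[1,1]),"delta tool cm",tool(tgt-s["tool_pos"],s))
E
```

```text
9.05 [ 0.5252 -0.2347  0.0578] TCP in inlet mm [  -4.2 -210.8  -10.2] tip [ -3.7 -38.8  -1.3] F [ 0.7 -1.  -1.7] 0.026136745351883532
[[ 0.     0.084  0.996]
 [-0.     0.996 -0.084]
 [-1.    -0.     0.   ]]
[[0.4618, -0.0785], [0.4796, -0.2954], [0.383, -0.3044], [0.3647, -0.0859]] [np.float64(0.097), np.float64(0.218), np.float64(0.097), np.float64(0.219)]
mat [ 0.42228731 -0.19107526] t 0.08285369648549068 tgt [ 0.42824595 -0.26282827  0.01      ]
now t -0.08389925962008964 delta tool cm [ 4.78 -3.61 -9.43]
```

>>> arm_command --plan '[-1,-1,-2,-2,2,-1,-1.6,-4,-4,2,-1,-2.4,-6,-6,2,-1,-3,-8,-8,2,-1,-3.6,-9.4,-9.6,2,-1,-3.6,-9.4,-9.6,2,1,-3.6,-9.4,-9.6,2,3,-3.6,-9.4,-9.6,2,4,-3.6,-9.4,-9.6,2,4.5,-3.6,-9.4,-9.6,2,4.5,-3.6,-9.4,-9.6,2,4.5,-3.6,-9.4,-9.6,2]'

```text
t: 10.25
tool_pos: [0.4295, -0.2611, 0.0133]
tcp_rot: [0.707, -0.031, 0.706, 0.03]
contact_force: [0.2, -0.0, -0.7]
grip_width: 0.0261
```

```bash
python3 - <<'E'
from chk import *
s=chk();R_=rot(s["tcp_rot"]);print("t",np.arctan2(-R_[0,1],R_[1,1]),tool(np.array([.4282,-.2628,.0085])-s["tool_pos"],s))
E
```

```text
10.25 [ 0.4295 -0.2611  0.0133] TCP in inlet mm [ -97.5 -244.8  -54.7] tip [-126.2  -75.2  -45.8] F [ 0.2 -0.  -0.7] 0.026073656645405733
[[ 0.001 -0.086  0.996]
 [-0.001  0.996  0.086]
 [-1.    -0.001  0.001]]
t 0.08646188766714974 [ 0.48 -0.16 -0.15]
```

Within 2 mm. Lowering the rest and opening gently.

>>> arm_command --plan '[0.2,-0.1,-0.1,0,2,0.4,-0.1,-0.1,0,2,0.5,-0.1,-0.1,0,2,0.5,-0.1,-0.1,0,2,0.5,-0.1,-0.1,0,3.2,0.5,-0.1,-0.1,0,4,0.4,-0.1,-0.1,0,6,0.2,-0.1,-0.1,0,8,0,-0.1,-0.1,0,8,0,-0.1,-0.1,0,8]' --grip_force 20

```text
t: 11.25
tool_pos: [0.4283, -0.2622, 0.0132]
tcp_rot: [0.707, -0.031, 0.706, 0.03]
contact_force: [0.6, -0.2, 0.6]
grip_width: 0.08
```

>>> arm_command --plan '[-2,0,0,0,8,-5,0,0,0,8,-9,0,0,0,8,-14,0,0,0,8,-19,0,0,0,8,-24,-4,0,0,8,-24,-9,0,0,8,-24,-14,0,0,8,-24,-14,0,0,8,-24,-14,0,0,8]'

```text
t: 12.25
tool_pos: [0.4396, -0.4028, 0.2518]
tcp_rot: [0.706, -0.029, 0.707, 0.03]
contact_force: [0.6, 0.4, 0.3]
grip_width: 0.0802
```

```bash
python3 - <<'E'
from chk import *
chk()
a=robot.capture("scene");b=robot.capture("top");cv2.imwrite("pics/s7.png",a);cv2.imwrite("pics/t7.png",b)
# bystander change check
for n,x,y in(("s",cv2.imread("pics/scene0.png"),a),):
    d=cv2.absdiff(x,y).max(2)>50
    for A,r,c in blobs(d,40):print(n,A,np.round(r[0]))
h=cv2.cvtColor(a,cv2.COLOR_BGR2HSV)
cv2.imwrite("pics/c7.png",np.hstack([cv2.resize(a[130:310,190:380],(420,400)),cv2.resize(b[150:270,190:370],(380,400))]))
E
```

```text
12.25 [ 0.4396 -0.4028  0.2518] TCP in inlet mm [ -76.  -385.2  183.8] tip [-104.2 -215.6  193. ] F [0.6 0.4 0.3] 0.08017509376368759
[[-0.001 -0.084  0.996]
 [ 0.001  0.996  0.084]
 [-1.     0.001 -0.001]]
s 727.5 [318. 262.]
s 108.5 [287. 237.]
s 42.5 [210. 197.]
s 4730.5 [326. 201.]
s 160.0 [536. 143.]
s 5127.5 [489. 188.]
s 426.5 [552. 148.]
s 65.5 [406.  87.]
s 1313.0 [179.  80.]
s 109.5 [173.  43.]
s 43.5 [158.  19.]
s 637.0 [540.  14.]
s 3445.0 [456.  55.]
s 2841.0 [376.  40.]
```

View pics/c7.png

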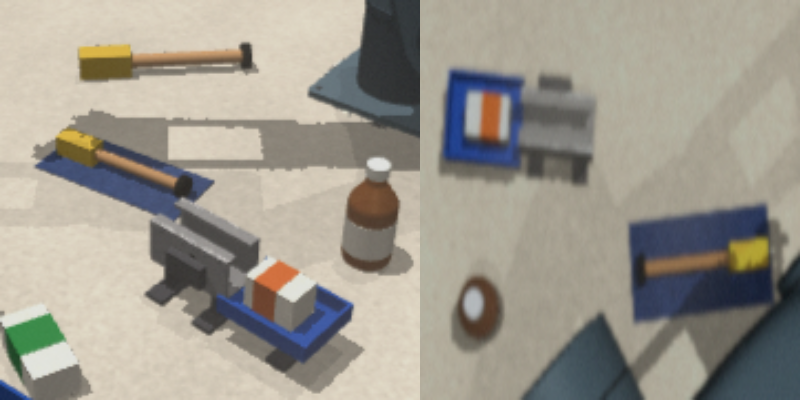

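The final view shows the stick lying on the mat, the carton flat in the tray with a gap of about 18 mm to the outlet, and the gripper clear of everything. I see no change around the bystanders beyond arm and shadow areas.

```bash
python3 -c "
from bench import robot
print(robot.hand_in())"
```

```text
the job is handed in; nothing more can be done
None
```

I gripped the small yellow stick on the mat, pushed the carton out of the chute's far end into the blue tray, drew the stick out and laid it back along the middle of its mat. I handed in at about 12.4 s; the hand-in gave no verdict.

- **Carton:** in the last pictures it sits upright in the tray, about 18 mm beyond the outlet. That matches the tip pose, which reached 19 mm past the outlet.
- **Stick:** it lies wholly on the mat, with the gripper open and well away.
- **Bystanders:** the scene picture before and after differs only where the arm, its shadow, the stick and the carton moved. I did not measure each bystander.
- **Forces:** the readings, taken only at the end of each move, never passed about 7 N. None was taken while the carton was passing the brake.
- **Disagreement:** before the push, the head's position by camera and by arm pose differed by 1–2 mm, which is within the bore clearance.

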